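# Bed the filter cover of a bench extractor on its new seal

### The arm

A 6-joint arm with a two-finger parallel gripper is mounted at the origin on the work surface. World frame = base frame: x ahead of the robot, y to its left, z up, the work surface at z = 0. Lengths are in m, angles in rad, forces in N, time in s.
With the tool pointing down it reaches from about 0.3 to 0.75 m from the base axis. Payload 8.5 kg.
Tool frame: the origin (TCP) lies at the very end of the fingers, on their centre line; the grasp point (between the pads) lies 19 mm behind it; z points along the fingers, y is the line along which they close (so a half turn about z gives the same grasp; the last joint's range is limited). The gripper opens to 85 mm and grips with 20 to 120 N. Pads are 22 mm wide; open, the fingers measure 114 mm over their backs; the gripper's body (76 mm by 85 mm) begins 54 mm behind the grasp point. The pads swing forward as they close: fully open they stand 13 mm farther back than shut.
Start: joints at [-1.507, 0.381, 1.297, -0, 1.464, -0.215], TCP at [0.151, -0.529, 0.231] pointing down, gripper open.
Joint ranges: [-3.11, 3.11], [-0.89, 2.33], [0.22, 2.48], [-1.42, 4.56], [0.17, 2.85], [-2.88, 2.88]. Speed limits (rad/s): [2.39, 2.39, 3.14, 3.14, 3.14, 3.14].

### API

Orientations are given as a unit quaternion [w, x, y, z].
In Python, from workcell import manip, viewer, workorder gives the robot as it stands.
- The arm moves only by the tool move_arm, never from a script. Its argument "moves" is text: rows parted by semicolons, each of 7 numbers parted by spaces: the closure, from -1 (fully open) to 1 (shut), then the shift along the world's x, y, z scaled (see below), then the turn, a rotation vector about the world's x, y, z scaled (see below). A call has 1 to 5 rows; each row shifts and turns the commanded pose from where the row before left it; what a row does not reach is not made up. The controller multiplies each number of a shift by 0.15 m and each number of a turn by 0.1 rad. A row lasts 1/12 s, in which the tool goes at most 41.7 mm and 7.16 degrees, less where a joint would pass 70% of its speed; a pose out of reach is approached as far as the arm can. A call with a number of a shift or a turn outside -1 to 1 is refused whole. A call with a gripper value outside its range is refused whole. The fingers move at their own pace and stop on an object; the grip force is fixed at half the most. Time passes only in rows, so rows that do not move let the fingers close. It gives the time, the measured TCP pose, the force, the opening and the grip force at its end, in the units of the state.
- manip.get_obs(): the state, without advancing time (a new reading comes with each control period).
- viewer.read_camera(name): name is "side" or "top"; returns the picture (384x512x3 uint8, red, green, blue); there is no depth.
- viewer.calibration(name): a dict with "vfov" (degrees; the focal length in pixels is half the picture's height over the tangent of half this angle, whatever the lens; pixels are square), "cx", "cy" (the principal point, pixels), "R" (3x3) and "t" (3): a world point X has camera coordinates R X + t. Camera axes: x right, y down, z forward; pixel columns grow to the right and rows downward; lengths in m; the calibration is good to about 2 mm. A picture is of the moment at which its call begins. calibration takes no time and is no camera call.
- workorder.close_job(): hands the job in; it is judged then, once.
The state is a dict: "time_s": time; "qpos": joint angles; "joint_velocities": joint speeds; "joint_efforts": joint torques, N m; "eef_pos": TCP position; "tool_rot": TCP orientation; "ft_force": force on the tool from outside, world axes, zero at the start; "wrist_torque": the same for the moment, N m; "width": finger opening in m; "grip_force": force on a finger pad.
Only numpy, scipy, OpenCV 4.12 (cv2) and the standard library are available. Lean on these libraries where they do the work, as an engineer would, in place of code of your own. Each camera call takes 0.05 s, during which the arm holds its last target. There are 200 camera calls.

### The job

The bench extractor has a new stick-on seal under its filter cover: first move the small tin off the cover and stand it upright in the drip tray, then turn the cover's wing fastener to line up with the two raised index ribs beside it, so that its foot can pass the slot in the frame. Then press the cover fully home against the frame and finish while still holding it pressed there with the gripper, so that the seal bonds: do not lock the fastener, do not let go. Leave the larger tin and the screwdriver where they are.

Things in the scene. Friction and masses are not known exactly. Their poses are not given: they have to be found in the camera images.
- extractor: bench fume extractor, grey sheet-steel cabinet 250 (x) by 360 (y) by 110 mm high, fixed to the bench. Origin: centre of its underside; x points from its front (switch, dial, louvres, towards the robot) to its back, z up. The filter cover is on the -y part of its top; on the +y part are an intake collar (72 mm across, 46 mm high) and a loose screwdriver
- cover (a joint): angle (rad) of the filter cover, a bare-metal pan lid 190 (front to back) by 200 mm, hinged along its back edge (extractor frame: x 80, z 122 mm). 0 = fully home, hard against the frame, its top face level, 128 mm above the bench; positive = front edge lifted. The springy new seal holds it at about 0.07 when free, 0.052 to 0.063 under the tin
- fastener (a joint): angle (rad) of the wing fastener, positive counter-clockwise from above; slight friction (0.06 N m), stays where left, end stops at -1.9 and +1.9, none between. 0 = wing across (parallel to the cover's front edge); +1.571 or -1.571 = wing in line with the index ribs, both equally right. Its foot passes the slot only within about 0.2 of that
- wing (a point): middle of the fastener's wing, a dark steel bar 34 mm long, 9 mm thick, 24 mm tall (its top is 12 mm above this point; the cover's top face is 16 mm below it). x runs along the wing's length, z along the fastener's axis. It stands near the middle of the cover's front edge
- index (a point): point on the cover's top face on the fastener's axis, 35 mm behind the front edge and 155 mm in front of the hinge. x runs along the line of the two raised index ribs (front to back, ribs 12 by 5 mm, 26 mm before and behind the axis, 2 mm high), y along the front edge, z out of the cover
- cover_edge (a point): middle of the cover's front edge, on its top face; x points back to the hinge, z out of the cover. About 11 N straight down at the fastener (9 N at this edge) brings the cover home and it rises again when let go; while the fastener's foot lies across the slot, the cover stops at about 0.052, foot on the frame
- wax_tin_mid (a point): centre (half-way up) of the small round tin with a paper band, 52 mm across and 85 mm tall, about 0.18 to 0.35 kg, that stands on the cover close behind the fastener; z is its axis
- drip_tray: shallow steel drip tray, fixed, 230 (x) by 150 (y) mm, rim 12 mm high, floor 3 mm thick; origin: centre of its underside. The +x half is taken by the lacquer tin
- tray_space (a point): middle of the free half of the tray, on the tray's floor (50 mm towards -x of the tray's centre)
- lacquer_tin_mid (a point): bystander: centre of the larger tin, 66 mm across, 95 mm tall, standing in the other half of the tray
- screwdriver_mid (a point): bystander: centre of a 120 mm screwdriver lying on the fixed part of the extractor's top

How it is judged:
By the outcome, as a careful person would: the job done as asked, in the order asked, and still so for the second after the job is handed in, while the arm keeps its last pose, push and grip.
It also fails if it takes over 66 s, if anything falls off the work surface, if the arm or the gripper's body presses on something with over 40 N, if the wrist force passes 120 N, or if a joint passes its speed limit or range.

## Working session

There is one attempt and no reset: what is moved stays moved. The work goes in short steps, Python scripts to look and compute and a tool call to move; the robot and the scene stay as the last step left them, time stands still between calls to the robot, and variables do not carry over. Pictures are saved under pics/ and viewed, at most 10 in all, crops included, and the job is handed in when it is done.

Besides the shell and the picture viewer there is one more tool, called after "Call:" as name(argument=value, ...) on one line, values as JSON. move_arm: Moves the arm, as the interface text tells. Shifts and turns lie within -1 to 1; 1 stands for 0.15 m of shift or 0.1 rad of turn. Its arguments: {"type":"object","properties":{"moves":{"type":"string"}},"required":["moves"]}

```bash
ls; mkdir -p pics
cat > h.py <<'E'
import numpy as np, cv2
from workcell import manip, viewer, workorder
def cam(n):
    c=viewer.calibration(n); f=192/np.tan(np.radians(c['vfov'])/2)
    return f,c['cx'],c['cy'],np.array(c['R']),np.array(c['t'])
def proj(n,X):
    f,cx,cy,R,t=cam(n); p=R@np.array(X)+t
    return np.round([cx+f*p[0]/p[2],cy+f*p[1]/p[2]],1)
def onz(n,u,v,z):
    f,cx,cy,R,t=cam(n); d=R.T@np.array([(u-cx)/f,(v-cy)/f,1]); o=-R.T@t
    return np.round(o+d*(z-o[2])/d[2],4)
def snap(n,name,crop=None,s=1):
    im=viewer.read_camera(n)[:,:,::-1]
    if crop: a,b,c,d=crop; im=im[b:d,a:c]
    im=cv2.resize(im,None,fx=s,fy=s,interpolation=cv2.INTER_CUBIC)
    cv2.imwrite('pics/'+name,im)
E
python3 - <<'E'
from h import *
snap('top','t0.png',s=1.5); snap('side','s0.png',s=1.5)
for n in('top','side'):
    print(viewer.calibration(n)); f,cx,cy,R,t=cam(n); print(f,-R.T@t)
print(manip.get_obs())
E
```

```text
pics
{'vfov': 55.860031136341064, 'cx': 259.9646913944781, 'cy': 190.5468763882413, 'R': array([[ 0.0168359 , -0.99982918, -0.00762621],
       [-0.9935813 , -0.01587641, -0.11200066],
       [ 0.11186045,  0.00946289, -0.99367887]]), 't': array([0.0881273 , 0.5567106 , 0.91773739])}
362.16598044801873 [0.44899502 0.08826636 0.97496028]
{'vfov': 53.84098363844898, 'cx': 257.2579026779739, 'cy': 198.5831187484405, 'R': array([[-0.69172736, -0.72215555, -0.00214936],
       [-0.44599277,  0.42953785, -0.78523097],
       [ 0.56798213, -0.54220715, -0.61919924]]), 't': array([0.4255316 , 0.30167671, 0.56893495])}
378.11744555732133 [0.1057526  0.48619904 0.59008461]
{'time_s': 0.1, 'qpos': array([-1.50731364e+00,  3.81090490e-01,  1.29813728e+00, -1.60474212e-05,
        1.46359649e+00, -2.15300294e-01]), 'joint_velocities': array([-0.00049839, -0.00165182, -0.00353355, -0.00158709,  0.00205201,
        0.00065098]), 'joint_efforts': array([ 3.29177812e-03, -4.49222016e+01, -2.31660050e+01, -2.22379272e-04,
        3.66255947e-03, -1.35694404e-05]), 'eef_pos': array([ 0.15132914, -0.52850552,  0.23081008]), 'tool_rot': array([-6.14633703e-04,  9.90300419e-01,  1.38941360e-01,  3.87457708e-05]), 'ft_force': array([ 0.15801081,  0.05043019, -0.08634912]), 'wrist_torque': array([0.01305063, 0.01484578, 0.01899774]), 'grip_force': 0.0, 'width': 0.08538465290387846}
```

View pics/t0.png

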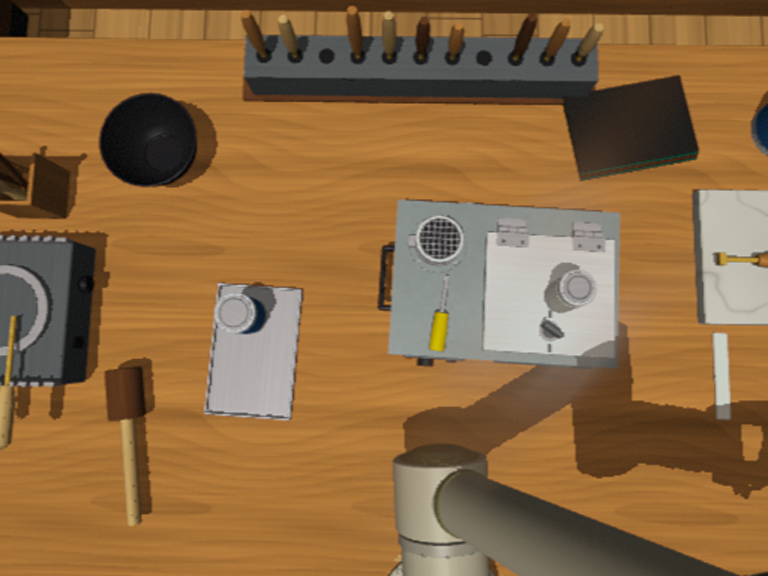

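View pics/s0.png

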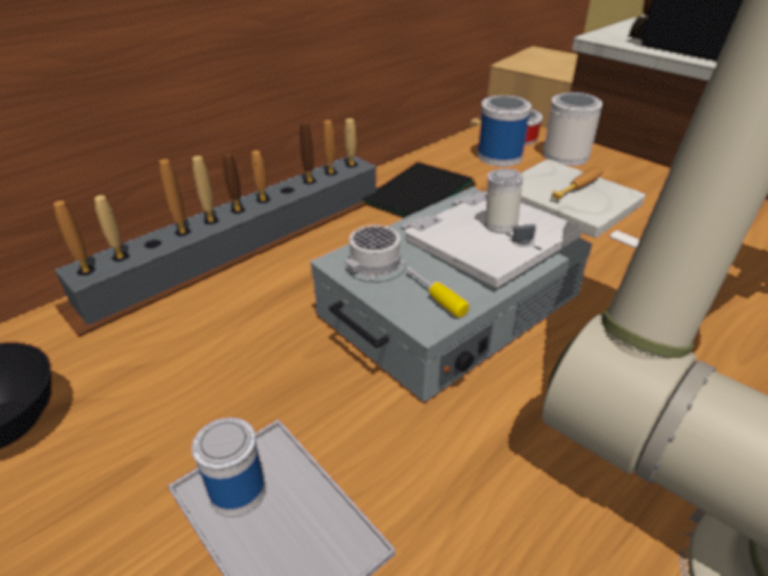

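The top view shows the tin top at about (577,286), the wing at (552,328) and the tray corners at (219,283), (302,289), (291,418) and (206,412), all in 1.5x pixels. The cover front corners are at about (483,350) and (616,358).

Run:
```python
from h import *
g=lambda u,v,z:onz('top',u/1.5,v/1.5,z)
print('tin',g(577,286,.222)); print('wing',g(552,328,.163))
for c in((219,283),(302,289),(291,418),(206,412)): print('tray',g(*c,.012))
for c in((483,350),(616,358)): print('cov front',g(*c,.138))
for c in((486,233),(617,240)): print('cov back',g(*c,.128))
for c in((398,199),(620,212),(388,353),(617,367)): print('cab',g(*c,.11))
print('collar',g(439,238,.156)); print('lacq',g(238,312,.098)); print('ribs',g(549,315,.136),g(549,346,.138))
snap('top','t1.png',(310,130,430,250),5)
```

```text
tin [ 0.5377 -0.1648  0.222 ]
wing [ 0.4811 -0.1461  0.163 ]
tray [0.5576 0.4034 0.012 ]
tray [0.5492 0.2543 0.012 ]
tray [0.3234 0.2656 0.012 ]
tray [0.331  0.4143 0.012 ]
cov front [ 0.4468 -0.0476  0.138 ]
cov front [ 0.4381 -0.2498  0.138 ]
cov back [ 0.631  -0.0544  0.128 ]
cov back [ 0.6229 -0.2609  0.128 ]
cab [0.6891 0.0858 0.11  ]
cab [ 0.6728 -0.2746  0.11  ]
cab [0.4395 0.0978 0.11  ]
cab [ 0.4238 -0.2623  0.11  ]
collar [0.6161 0.0222 0.156 ]
lacq [0.5011 0.3419 0.098 ]
ribs [ 0.5021 -0.1496  0.136 ] [ 0.4546 -0.1483  0.138 ]
```

View pics/t1.png

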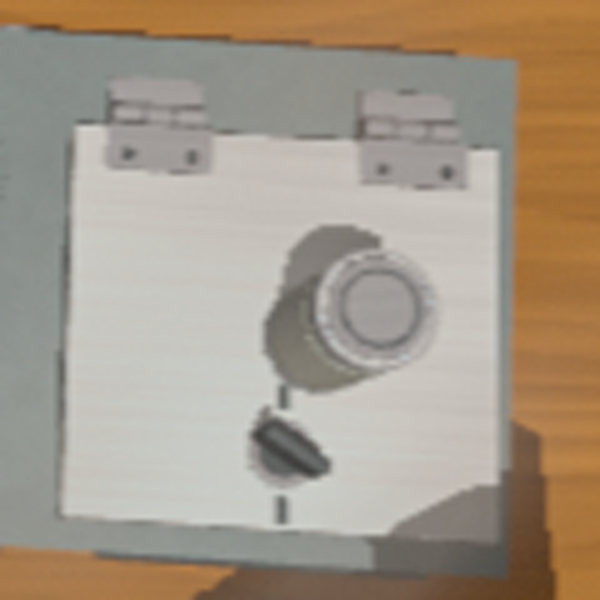

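The crop shows the wing running from about (262,427) to (325,467), so the fastener is at about -0.55 and has to turn about -1.0 rad to reach -1.571. The ribs at (283,397) and (282,510) put the axis near (0.478, -0.149). The tin top centre is at (377,305). I'll set out for the tin now.

Call:
move_arm(moves="-1 0.18 0.17 0.08 0 0 -0.3; -1 0.18 0.17 0.08 0 0 -0.3; -1 0.18 0.17 0.08 0 0 -0.3; -1 0.18 0.17 0.08 0 0 -0.3; -1 0.18 0.17 0.08 0 0 -0.3")

```text
time_s: 0.57
eef_pos: [0.2872, -0.3997, 0.2917]
tool_rot: [-0.0, 0.998, 0.063, -0.0]
ft_force: [1.2, -0.2, -0.0]
width: 0.0852
grip_force: 0.0
```

Call:
move_arm(moves="-1 0.18 0.17 0 0 0 -0.3; -1 0.18 0.17 0 0 0 -0.3; -1 0.18 0.17 0 0 0 -0.3; -1 0.18 0.17 0 0 0 -0.3; -1 0.18 0.17 0 0 0 -0.1")

```text
time_s: 0.98
eef_pos: [0.4223, -0.2721, 0.2912]
tool_rot: [-0.0, 1.0, -0.001, -0.0]
ft_force: [0.1, -0.8, -0.4]
width: 0.0853
grip_force: 0.0
```

Call:
move_arm(moves="-1 0.19 0.18 0 0 0 0; -1 0.19 0.18 0 0 0 0; -1 0.19 0.18 0 0 0.3 0; -1 0.18 0.17 0 0 0.27 0; -1 0 0 0 0 0 0")

```text
time_s: 1.4
eef_pos: [0.5372, -0.1628, 0.2902]
tool_rot: [-0.001, 1.0, 0.002, -0.029]
ft_force: [0.7, 0.9, -0.3]
width: 0.0852
grip_force: 0.0
```

Run:
```python
from h import *
snap('top','t2.png',(300,120,440,260),4); snap('side','s2.png',(260,90,420,210),5)
p=manip.get_obs()['eef_pos'];print(p, proj('top',p),proj('side',p))
for X in([.5377,-.165,.219],[.533,-.165,.134]): print((proj('top',X)-[300,120])*4,(proj('side',X)-[260,90])*5)
```

```text
[ 0.53446879 -0.16622567  0.29054329] [397.6 188.3] [341.9  84.5]
[337.2 283.2] [379.5 130. ]
[288.8 307.6] [364.5 301.5]
```

View pics/s2.png

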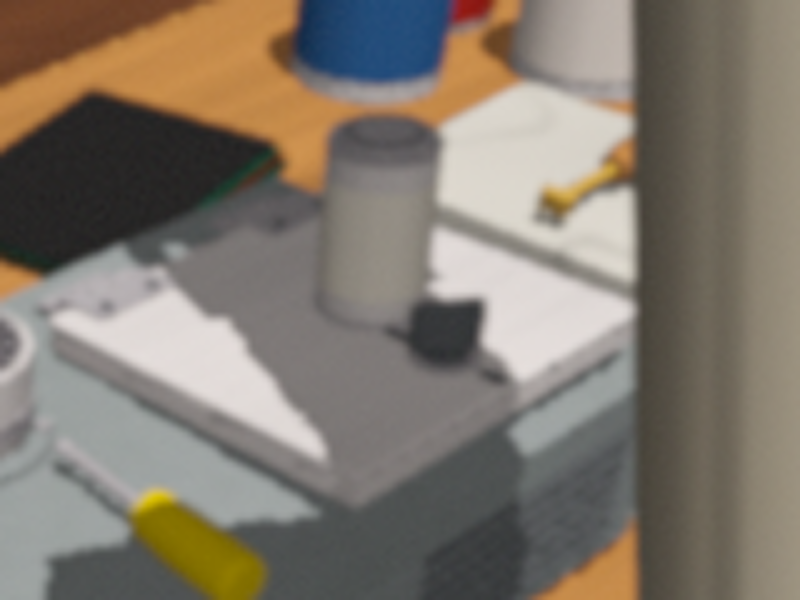

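The side crop shows the tin top at (384,131) and its bottom at about (372,300). Both match the prediction to about 2 mm, so I'll descend and grip.

Call:
move_arm(moves="-1 0 0 -0.22 0 0 0; -1 0 0 -0.22 0 0 0; -1 0 0 -0.22 0 0 0; -1 -0.01 0 -0.14 0 0 0; -1 0 0 -0.06 0 0 0")

```text
time_s: 1.92
eef_pos: [0.5302, -0.1677, 0.1595]
tool_rot: [-0.001, 1.0, -0.002, -0.031]
ft_force: [0.1, -0.9, -0.3]
width: 0.0853
grip_force: 0.0
```

Call:
move_arm(moves="-1 0 0 0 0 0 0; 0 0 0 0 0 0 0; 1 0 0 0 0 0 0; 1 0 0 0 0 0 0; 1 0 0 0 0 0 0")

```text
time_s: 2.33
eef_pos: [0.5329, -0.1678, 0.1641]
tool_rot: [0.001, 1.0, -0.001, -0.027]
ft_force: [-1.4, -0.6, 6.9]
width: 0.0496
grip_force: 61.0
```

Call:
move_arm(moves="1 0 0 0 0 0 0; 1 0 0 0 0 0 0; 1 0 0 0 0 0 0; 1 0 0 0 0 0 0; 1 0 0 0 0 0 0")

```text
time_s: 2.75
eef_pos: [0.5328, -0.1678, 0.1641]
tool_rot: [0.001, 1.0, -0.001, -0.027]
ft_force: [-0.7, -1.3, 6.6]
width: 0.0496
grip_force: 61.0
```

Call:
move_arm(moves="1 0 0 0.1 0 0 0; 1 0 0 0.15 0 0 0; 1 0 0 0.2 0 0 0; 1 0 0 0.2 0 0 0; 1 0 0 0.1 0 0 0")

```text
time_s: 3.17
eef_pos: [0.5328, -0.1673, 0.2786]
tool_rot: [0.001, 1.0, -0.0, -0.026]
ft_force: [-0.6, 0.3, -3.5]
width: 0.0501
grip_force: 62.9
```

Call:
move_arm(moves="1 -0.03 0.1 0 0 -0.14 0; 1 -0.05 0.17 0 0 -0.14 0; 1 -0.06 0.22 0 0 -0.14 0; 1 -0.06 0.22 0 0 -0.15 0; 1 -0.06 0.22 0 0 0 0")

```text
time_s: 3.58
eef_pos: [0.4923, -0.0263, 0.2749]
tool_rot: [-0.0, 1.0, -0.001, 0.0]
ft_force: [1.2, 0.7, -3.8]
width: 0.0495
grip_force: 62.9
```

Call:
move_arm(moves="1 -0.06 0.23 0 0 0 0; 1 -0.06 0.23 0 0 0 0; 1 -0.07 0.23 0 0 0 0; 1 -0.07 0.23 0 0 0 0; 1 -0.07 0.23 0 0 0 0")

```text
time_s: 4.0
eef_pos: [0.4428, 0.1463, 0.275]
tool_rot: [-0.0, 1.0, -0.001, 0.0]
ft_force: [0.3, 0.5, -2.3]
width: 0.05
grip_force: 62.9
```

Call:
move_arm(moves="1 -0.07 0.23 0 0 0 0; 1 -0.07 0.23 0 0 0 0; 1 -0.07 0.23 0 0 0 0; 1 -0.07 0.18 0 0 0 0; 1 -0.03 0.1 0 0 0 0")

```text
time_s: 4.42
eef_pos: [0.3955, 0.2928, 0.2749]
tool_rot: [-0.0, 1.0, 0.001, -0.0]
ft_force: [-0.1, -0.7, -3.9]
width: 0.0496
grip_force: 63.1
```

Call:
move_arm(moves="1 0 0 0 0 0 0; 1 0 0 0 0 0 0")

```text
time_s: 4.58
eef_pos: [0.3969, 0.2907, 0.2748]
tool_rot: [0.0, 1.0, 0.0, -0.0]
ft_force: [-0.5, 0.7, -3.7]
width: 0.0498
grip_force: 63.2
```

Call:
move_arm(moves="1 -0.03 0.16 -0.1 0 0 0; 1 -0.03 0.15 -0.22 0 0 0; 1 0 0 -0.25 0 0 0; 1 0 0 -0.25 0 0 0; 1 0 0 -0.25 0 0 0")

```text
time_s: 5.0
eef_pos: [0.3886, 0.336, 0.113]
tool_rot: [-0.0, 1.0, -0.001, 0.0]
ft_force: [1.5, 1.2, -3.7]
width: 0.0495
grip_force: 63.8
```

Call:
move_arm(moves="1 0 0 -0.2 0 0 0; 1 0 0 -0.06 0 0 0; 1 0 0 0 0 0 0")

```text
time_s: 5.25
eef_pos: [0.3881, 0.3356, 0.0738]
tool_rot: [0.001, 1.0, -0.001, -0.002]
ft_force: [0.4, -0.0, -3.1]
width: 0.0494
grip_force: 63.7
```

Run:
```python
from h import *
snap('side','s3.png',(90,240,290,384),4)
p=manip.get_obs()['eef_pos'];print(p)
for z in(0.003,.04,.125): print((proj('side',[p[0],p[1],z])-[90,240])*4)
```

```text
[0.38904798 0.33630908 0.07573188]
[453.2 509.2]
[444.4 460.4]
[421.6 332. ]
```

View pics/s3.png

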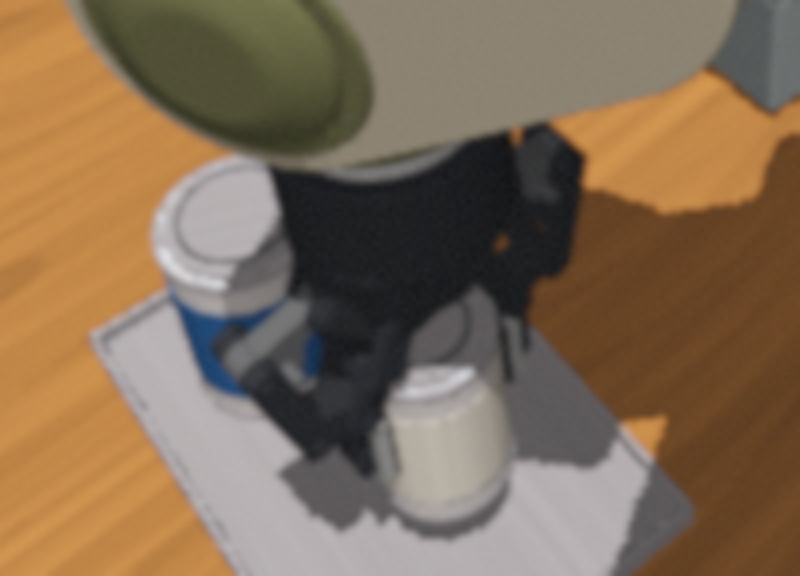

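The tin is held upright over the free half, with its base at about (450,510). It is clear of the lacquer tin. I'll lower it gently and watch the force.

Call:
move_arm(moves="1 0 0 -0.12 0 0 0; 1 0 0 -0.09 0 0 0; 1 0 0 -0.03 0 0 0; 1 0 0 -0.01 0 0 0; 1 0 0 0 0 0 0")

```text
time_s: 5.72
eef_pos: [0.3892, 0.337, 0.0392]
tool_rot: [-0.001, 1.0, -0.001, 0.001]
ft_force: [0.2, -0.1, -2.5]
width: 0.0497
grip_force: 63.7
```

Call:
move_arm(moves="1 0 0 -0.01 0 0 0; 1 0 0 -0.01 0 0 0; 1 0 0 0 0 0 0")

```text
time_s: 5.97
eef_pos: [0.3885, 0.3368, 0.0352]
tool_rot: [-0.0, 1.0, -0.001, 0.0]
ft_force: [-0.1, 0.1, -4.4]
width: 0.0496
grip_force: 63.7
```

Call:
move_arm(moves="1 0 0 -0.01 0 0 0; 1 0 0 -0.01 0 0 0; 1 0 0 0 0 0 0")

```text
time_s: 6.22
eef_pos: [0.3887, 0.337, 0.0335]
tool_rot: [-0.0, 1.0, -0.0, 0.001]
ft_force: [-4.9, -2.7, 15.6]
width: 0.05
grip_force: 65.6
```

Call:
move_arm(moves="1 0 0 0.01 0 0 0; 0.3 0 0 0 0 0 0; -0.2 0 0 0 0 0 0; -1 0 0 0 0 0 0; -1 0 0 0 0 0 0")

```text
time_s: 6.63
eef_pos: [0.3885, 0.3368, 0.0333]
tool_rot: [-0.0, 1.0, -0.001, 0.0]
ft_force: [0.7, -0.5, 0.5]
width: 0.0733
grip_force: 0.0
```

Call:
move_arm(moves="-1 0 0 0 0 0 0; -1 0 0 0 0 0 0; -1 0 0 0.05 0 0 0; -1 0 0 0.15 0 0 0; -1 0 0 0.25 0 0 0")

```text
time_s: 7.05
eef_pos: [0.387, 0.3359, 0.0996]
tool_rot: [0.001, 1.0, -0.001, -0.003]
ft_force: [0.4, -0.0, 0.2]
width: 0.0854
grip_force: 0.0
```

Call:
move_arm(moves="-1 0 0 0.25 0 0 0; -1 0 0 0.25 0 0 0; -1 0 0 0.25 0 0 0; -1 0 0 0.25 0 0 0; -1 0 0 0.15 0 0 0")

```text
time_s: 7.47
eef_pos: [0.3885, 0.3369, 0.2782]
tool_rot: [-0.001, 1.0, -0.001, 0.003]
ft_force: [0.8, -0.2, 0.6]
width: 0.0852
grip_force: 0.0
```

Run:
```python
from h import *
im=viewer.read_camera('top')[:,:,::-1]
a=cv2.resize(im[180:250,330:400],None,fx=8,fy=8,interpolation=cv2.INTER_CUBIC)
b=cv2.resize(im[170:300,120:220],None,fx=2.2,fy=2.2)
c=np.zeros((560,790,3),np.uint8); c[:,:560]=a; c[:b.shape[0],565:565+b.shape[1]]=b
cv2.imwrite('pics/t4.png',c)
for X in([.478,-.149,.139],[.478,-.149,.167]): print((proj('top',X)-[330,180])*8)
```

```text
[290.4 323.2]
[318.4 320. ]
```

View pics/t4.png

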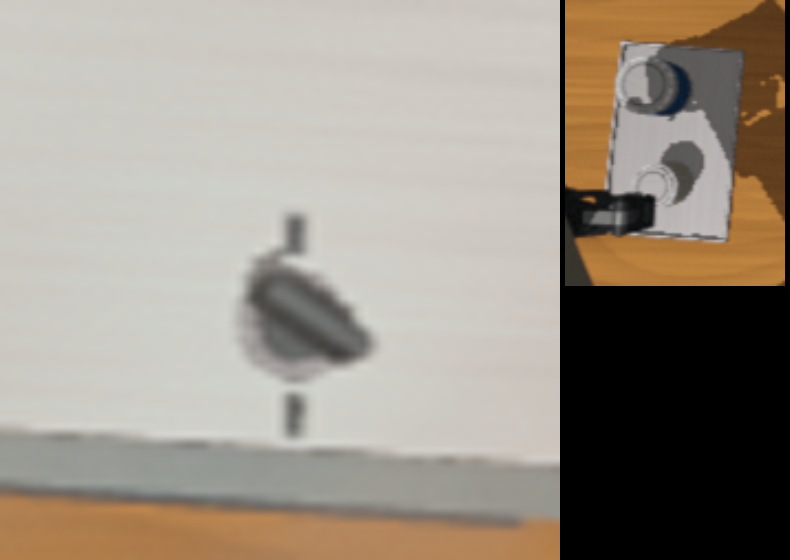

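The top crop shows the ribs at (296,234) and (294,415), so the axis is at about (0.478, -0.150). The wing runs (275,283) to (362,345), 55.6° from x. The inset shows the small tin upright in the tray's free half. Next I'll go to the wing.

Call:
move_arm(moves="-1 0.03 -0.15 0 0 0 0.69; -1 0.043 -0.23 0 0 0 0.69; -1 0.043 -0.24 0 0 0 0.69; -1 0.043 -0.24 0 0 0 0.69; -1 0.043 -0.24 0 0 0 0.69")

```text
time_s: 7.93
eef_pos: [0.4182, 0.1702, 0.2736]
tool_rot: [0.0, 0.985, 0.173, 0.0]
ft_force: [1.0, -0.4, 0.1]
width: 0.085
grip_force: 0.0
```

Call:
move_arm(moves="-1 0.043 -0.24 0 0 0 0.69; -1 0.043 -0.24 0 0 0 0.69; -1 0.043 -0.24 0 0 0 0.69; -1 0.043 -0.24 0 0 0 0.69; -1 0.043 -0.24 0 0 0 0.69")

```text
time_s: 8.35
eef_pos: [0.4506, -0.01, 0.2737]
tool_rot: [0.0, 0.941, 0.339, 0.0]
ft_force: [-0.6, -0.0, -0.1]
width: 0.0851
grip_force: 0.0
```

Call:
move_arm(moves="-0.5 0.043 -0.24 0 0 0 0.69; -0.2 0.043 -0.23 0 0 0 0.69; 0 0.043 -0.23 0 0 0 0.69; 0.2 0.03 -0.15 0 0 0 0.69; 0.2 0 0 0 0 0 0")

```text
time_s: 8.77
eef_pos: [0.475, -0.1394, 0.2729]
tool_rot: [0.0, 0.886, 0.464, -0.0]
ft_force: [-1.0, 0.3, -0.6]
width: 0.0339
grip_force: 0.0
```

Call:
move_arm(moves="0.2 0 0 0 0 0.35 0; 0.2 0 0 0 0 0.35 0; 0.2 0 0 0 0 0 0; 0.2 0 0 0 0 0 0")

```text
time_s: 9.1
eef_pos: [0.4748, -0.1351, 0.2733]
tool_rot: [-0.016, 0.885, 0.464, -0.031]
ft_force: [0.4, 0.6, -0.4]
width: 0.0343
grip_force: 0.0
```

Run:
```python
from h import *
from scipy.spatial.transform import Rotation as Ro
o=manip.get_obs(); q=o['tool_rot']; M=Ro.from_quat(np.r_[q[1:],q[0]]).as_matrix()
print(o['eef_pos'],M.round(3),np.degrees(np.arctan2(M[1,1],M[0,1])),o['width'],o['qpos'].round(2))
print((np.array([.4785,-.150,.195])-o['eef_pos'])/.15)
```

```text
[ 0.47477347 -0.13508754  0.27329536] [[ 0.568  0.82  -0.069]
 [ 0.822 -0.569  0.   ]
 [-0.039 -0.057 -0.998]] -34.76771798926779 0.034301676464424315 [-0.5   0.28  1.32 -0.03  1.6   0.11]
[ 0.02484354 -0.09941642 -0.52196905]
```

Call:
move_arm(moves="0.2 0.045 -0.1 0 0 0 0; 0.2 0 0 -0.2 0 0 0; 0.2 0 0 -0.2 0 0 0; 0.2 0 0 -0.12 0 0 0; 0.2 0 0 0 0 0 0")

```text
time_s: 9.52
eef_pos: [0.4798, -0.1495, 0.1923]
tool_rot: [-0.019, 0.885, 0.464, -0.032]
ft_force: [-0.2, 0.4, 0.1]
width: 0.0343
grip_force: 0.0
```

Run:
```python
from h import *
print(manip.get_obs()['eef_pos'])
im=viewer.read_camera('side')[:,:,::-1]
cv2.imwrite('pics/s5.png',cv2.resize(im[110:190,300:400],None,fx=7,fy=7,interpolation=cv2.INTER_CUBIC))
```

```text
[ 0.47984279 -0.14949541  0.19225659]
```

View pics/s5.png

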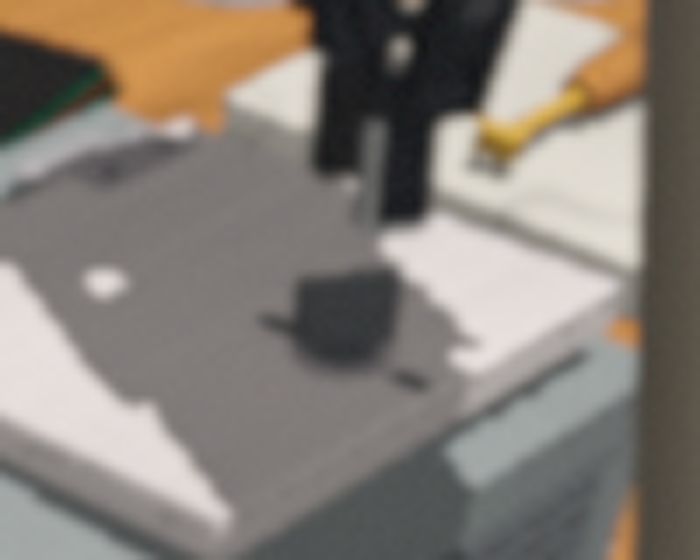

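Run:
```python
from h import *
for X in([.4798,-.1495,.1923],[.4785,-.150,.139],[.4795,-.150,.155],[.4805,-.150,.167]): print((proj('side',X)-[300,110])*7)
```

```text
[363.3 200.2]
[342.3 350. ]
[347.2 305.2]
[350.  270.9]
```

The side crop shows the wing centre at (347,310) and the ribs midway at (343,353). Both match the prediction of (347,305) and (342,350), so I'll descend and grip.

Call:
move_arm(moves="0.2 -0.005 0 -0.1 0 0 0; 0.2 -0.005 0 -0.12 0 0 0; 0.2 0 0 -0.06 0 0 0; 0.2 0 0 -0.03 0 0 0; 0.2 0 0 0 0 0 0")

```text
time_s: 9.98
eef_pos: [0.4802, -0.1507, 0.1492]
tool_rot: [-0.016, 0.885, 0.464, -0.031]
ft_force: [-0.3, 0.5, -0.2]
width: 0.0341
grip_force: 0.0
```

Call:
move_arm(moves="0.5 0 0 0 0 0 0; 0.7 0 0 0 0 0 0; 1 0 0 0 0 0 0; 1 0 0 0 0 0 0; 1 0 0 0 0 0 0")

```text
time_s: 10.4
eef_pos: [0.4795, -0.1503, 0.1493]
tool_rot: [-0.017, 0.885, 0.464, -0.031]
ft_force: [-5.1, 3.3, 3.7]
width: 0.0073
grip_force: 60.8
```

Call:
move_arm(moves="1 -0.005 0.003 0.005 0 0 0; 1 0 0 0 -0.05 0 -0.7; 1 0 0 0 -0.05 0 -0.7; 1 0 0 0 -0.05 0 -0.7; 1 0 0 0 0 0 0")

```text
time_s: 10.82
eef_pos: [0.4794, -0.1502, 0.1499]
tool_rot: [-0.013, 0.93, 0.367, -0.032]
ft_force: [-1.6, 2.3, 1.4]
width: 0.0077
grip_force: 60.6
```

Call:
move_arm(moves="1 0 0 0 -0.05 0 -0.7; 1 0 0 0 -0.05 0 -0.7; 1 0 0 0 -0.05 0 -0.7; 1 0 0 0 -0.05 0 -0.7; 1 0 0 0 -0.05 0 -0.7")

```text
time_s: 11.23
eef_pos: [0.4791, -0.15, 0.1497]
tool_rot: [-0.007, 0.979, 0.2, -0.035]
ft_force: [-2.6, 3.6, 1.6]
width: 0.0076
grip_force: 60.6
```

Call:
move_arm(moves="1 0 0 0 -0.05 0 -0.7; 1 0 0 0 -0.05 0 -0.7; 1 0 0 0 -0.05 0 -0.7; 1 0 0 0 -0.05 0 -0.7; 1 0 0 0 0 0 0")

```text
time_s: 11.65
eef_pos: [0.479, -0.1497, 0.1497]
tool_rot: [-0.002, 0.997, 0.061, -0.035]
ft_force: [-3.0, 4.3, 1.0]
width: 0.0077
grip_force: 60.6
```

```bash
cat > st.py <<'E'
from h import *
from scipy.spatial.transform import Rotation as Ro
o=manip.get_obs(); q=o['tool_rot']; M=Ro.from_quat(np.r_[q[1:],q[0]]).as_matrix()
print(o['eef_pos'].round(4),'zaxis',M[:,2].round(3),'closure deg',np.degrees(np.arctan2(M[1,1],M[0,1])),o['ft_force'],o['wrist_torque'],o['width'],o['qpos'].round(2))
E
python3 st.py
```

```text
[ 0.479  -0.1497  0.1497] zaxis [-0.071  0.    -0.997] closure deg -83.003494803618 [-3.04156138  4.30376668  0.96668584] [ 0.73483055  0.43833913 -0.14391727] 0.007656935010205688 [-0.52  0.41  1.52 -0.04  1.28  0.94]
```

Call:
move_arm(moves="1 0 0 0 -0.04 0 -0.6; 1 -0.005 0.005 0 -0.04 0 -0.6; 1 0 0.005 0 -0.03 0 -0.5; 1 0 0 0 0 0 0; 1 0 0 0 0 0 0")

```text
time_s: 12.07
eef_pos: [0.479, -0.1494, 0.1499]
tool_rot: [0.001, 0.999, -0.022, -0.035]
ft_force: [-0.3, -2.1, 0.7]
width: 0.0075
grip_force: 60.5
```

```bash
python3 st.py
python3 - <<'E'
from h import *
a=viewer.read_camera('side')[110:190,300:400,::-1]; b=viewer.read_camera('top')[160:280,320:420,::-1]
a=cv2.resize(a,(500,400),interpolation=cv2.INTER_CUBIC); b=cv2.resize(b,(290,348))
c=np.zeros((400,790,3),np.uint8); c[:,:500]=a; c[:348,500:]=b; cv2.imwrite('pics/s6.png',c)
E
```

```text
[ 0.479  -0.1494  0.1499] zaxis [-0.069 -0.001 -0.998] closure deg -92.51378335493453 [-0.3470324  -2.12944568  0.71822539] [-0.49367308 -0.0474967  -0.06680743] 0.007481969939635971 [-0.52  0.4   1.52 -0.04  1.28  1.11]
```

View pics/s6.png

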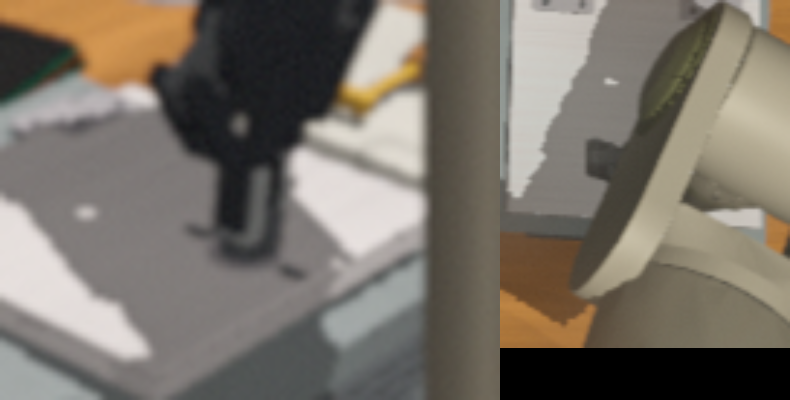

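The gripper holds the wing with its faces in line with the ribs, which show at (200,230) and (293,270). Next I'll press down in steps.

Call:
move_arm(moves="1 -0.0016 -0.003 -0.015 0 -0.14 0; 1 -0.0016 0 -0.015 0 -0.14 0; 1 -0.0016 0 -0.015 0 -0.14 0; 1 0 0 0 0 0 0; 1 0 0 0 0 0 0")

```text
time_s: 12.58
eef_pos: [0.4779, -0.1494, 0.1433]
tool_rot: [0.001, 1.0, -0.023, -0.013]
ft_force: [-0.5, -1.0, 7.3]
width: 0.007
grip_force: 61.4
```

Call:
move_arm(moves="1 -0.0016 0 -0.015 0 -0.14 0; 1 -0.0016 0 -0.015 0 -0.14 0; 1 0 0 0 0 0 0; 1 0 0 0 0 0 0")

```text
time_s: 12.92
eef_pos: [0.4775, -0.1494, 0.1394]
tool_rot: [0.0, 1.0, -0.023, 0.001]
ft_force: [-3.0, 0.2, 12.3]
width: 0.0074
grip_force: 62.0
```

Call:
move_arm(moves="1 0 0 -0.007 0 0 0; 1 0 0 0 0 0 0; 1 0 0 0 0 0 0")

```text
time_s: 13.17
eef_pos: [0.4775, -0.1494, 0.1393]
tool_rot: [0.001, 1.0, -0.023, 0.001]
ft_force: [-6.0, 1.8, 21.4]
width: 0.0077
grip_force: 63.5
```

Call:
move_arm(moves="1 0 0 -0.007 0 0 0; 1 0 0 0 0 0 0; 1 0 0 0 0 0 0")

```text
time_s: 13.42
eef_pos: [0.4776, -0.1495, 0.1392]
tool_rot: [0.001, 1.0, -0.023, 0.002]
ft_force: [-7.9, 3.2, 30.8]
width: 0.0074
grip_force: 64.8
```

Call:
move_arm(moves="1 0.003 0 0.006 0 0 0; 1 0 0 0 0 0 0; 1 0 0 0 0 0 0; 1 0 0 0 0 0 0; 1 0 0 0 0 0 0")

```text
time_s: 13.83
eef_pos: [0.4776, -0.1494, 0.1393]
tool_rot: [0.001, 1.0, -0.023, 0.001]
ft_force: [-9.2, 1.0, 24.2]
width: 0.0073
grip_force: 63.7
```

```bash
python3 st.py
python3 - <<'E'
from h import *
b=viewer.read_camera('side')[100:384,80:400,::-1]
b=cv2.resize(b,None,fx=2.1,fy=2.1,interpolation=cv2.INTER_CUBIC)
cv2.imwrite('pics/s7.png',b)
c,s=np.cos(-.043),np.sin(-.043)
for y in(-.05,.05,):
  for z in(.128,.141): 
    X=[.4775-35e-3*c-s*(y+.05), -.150-35e-3*s+(y+.05)*1.0,z]; print(y,z,(proj('side',X)-[80,100])*2.1)
E
```

```text
[ 0.4776 -0.1494  0.1393] zaxis [ 0.002 -0.002 -1.   ] closure deg -92.67246463332332 [-9.168853    1.00263994 24.18624192] [0.16123048 1.54936508 0.03183585] 0.007255170877110478 [-0.54  0.39  1.58 -0.    1.17  1.08]
-0.05 0.128 [591.15 149.1 ]
-0.05 0.141 [593.25 138.6 ]
0.05 0.128 [528.15 187.53]
0.05 0.141 [529.83 176.61]
```

View pics/s7.png

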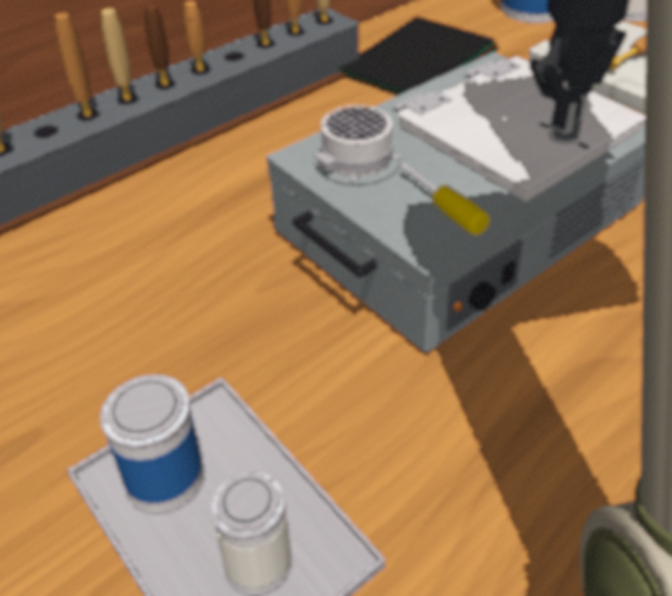

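The cover's front-left corner is at about (528,187), where z = 0.128 projects, so the cover is home. The small tin stands upright in the tray, and the larger tin and screwdriver are undisturbed. The force is steady at 24 N.

```bash
python3 -c "
from h import *
print(workorder.close_job())"
```

```text
the job is handed in; nothing more can be done
None
```

The job is handed in after about 14 s: the small tin stands upright in the drip tray, the wing is in line with the index ribs, and the gripper is still holding the cover fully home at about 24 N, fastener unlocked.

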